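# Turn the tray face up inside the low bay

### The arm

A 7-joint arm with a two-finger parallel gripper is mounted at the origin on a cart in front of the work surface, level with it; the furniture and walls round the work are solid. World frame = base frame: x ahead of the robot, y to its left, z up, the work surface at z = 0. Lengths are in m, angles in rad, forces in N, time in s.
With the tool pointing down it reaches from about 0.425 to 0.925 m from the base axis. Payload 6.8 kg.
Tool frame: the origin (TCP) lies midway between the tips of the shut fingers; the grasp point (between the pads) lies 19 mm behind it; z points along the fingers, y is the line along which they close (so a half turn about z gives the same grasp; the last joint's range is limited). The gripper opens to 85 mm and grips with 20 to 120 N. Pads are 22 mm wide; open, the fingers measure 114 mm over their backs; the gripper's body (76 mm by 85 mm) begins 54 mm behind the grasp point. The pads swing forward as they close: fully open they stand 13 mm farther back than shut.
Start: joints at [-1.384, 0.477, 0.022, 1.555, -0.011, 1.109, -0.083], TCP at [0.196, 0.646, 0.231] pointing down, gripper open.
Joint ranges: [-2.96, 2.96], [-0.34, 2.1], [-1.41, 1.46], [0.24, 2.44], [-1.37, 4.51], [0.17, 1.92], [-2.96, 2.96]. Speed limits (rad/s): [2.39, 2.39, 3.14, 3.14, 3.14, 3.14, 3.14].

### API

Orientations are given as a unit quaternion [w, x, y, z].
In Python, from station import bot, imaging gives the robot as it stands.
- The arm moves only by the tool move_arm, never from a script. Its argument "commands" is a list that holds one entry, the list of rows, each a list of 7 numbers: the shift along the tool's x, y, z in m, then the turn, a rotation vector about the tool's x, y, z in degrees, then the finger opening in m, from 0 to 0.0854. In form: [[[x, y, z, rx, ry, rz, grip], ...]]. A call has 1 to 20 rows; each row shifts and turns the commanded pose from where the row before left it, along the tool's axes as they then stand; what a row does not reach is not made up. A row lasts 1/8 s, in which the tool goes at most 62.5 mm and 10.7 degrees, less where a joint would pass 70% of its speed; a pose out of reach is approached as far as the arm can. A call is refused whole if a number of a shift passes 0.0625 or a number of a turn 10.7, either way. A call with a gripper value outside its range is refused whole. The fingers move at their own pace and stop on an object; "squeeze" is the grip in N (left out, the last holds). Time passes only in rows, so rows that do not move let the fingers close. It gives the time, the measured TCP pose, the force, the opening and the grip force at its end, in the units of the state.
- bot.get_obs(): the state, without advancing time (a new reading comes with each control period).
- imaging.read_camera(name): name is "side" or "top"; returns the picture (400x640x3 uint8, red, green, blue); there is no depth.
- imaging.calibration(name): a dict with "intrinsics" (3x3 intrinsics, pixels), "extrinsics" (4x4, takes a point from camera to world coordinates). Camera axes: x right, y down, z forward; pixel columns grow to the right and rows downward; lengths in m; the calibration is good to about 2 mm. A picture is of the moment at which its call begins. calibration takes no time and is no camera call.
- bot.hand_in(): hands the job in; it is judged then, once.
The state is a dict: "t": time; "q": joint angles; "joint_vel": joint speeds; "joint_torque": joint torques, N m; "eef_pos": TCP position; "tool_rot": TCP orientation; "contact_force": force on the tool from outside, world axes, zero at the start; "torque": the same for the moment, N m; "gripper_width": opening from 0.0 (shut) to 1.0 (fully open); "grasp_force": force on a finger pad.
Only numpy, scipy, OpenCV 4.12 (cv2) and the standard library are available. Lean on these libraries where they do the work, as an engineer would, in place of code of your own. Each camera call takes 0.05 s, during which the arm holds its last target. There are 200 camera calls.

### The job

The white tray was left to dry face down in the low bay of the grey rack. By its black handle, turn it face up right there, keeping the tray body beneath the top board all the while and without bumping it hard against that board, and leave it lying flat on the lower board, pointing straight in and pushed fully home against the blue back stop. Leave the other things where they are.

Things in the scene. Friction and masses are not known exactly. Their poses are not given: they have to be found in the camera images.
- rack: Fixed grey rack on the bench. Origin: middle of its front edge at bench level; x points level to its rear, y to its left, z up. Lower board: top face 75 mm above the bench, 12 mm thick, open below; 200 mm wide (y +-100), x = 0 to 172 mm. Blue back stop: upright strip 150 mm wide, 45 mm high, front face at x = 160 mm. 16 mm posts at the corners (x = 12 and 160, y = +-88 mm); sides and rear otherwise open.
- rack_top: The rack's fixed top board (blue strip on its front edge); same origin and axes as the rack. Its underside is 180 mm above the bench, so the bay is 105 mm high; 12 mm thick, covers x = 0 to 172 mm, front edge flush with the lower board.
- tray: Loose white tray with a black handle, 0.12 to 0.24 kg in all. Tray body 100 (x) x 70 (y) x 40 (z) mm, blue inside. Origin: centre of the body's outer box. +z points out of the open side, the handle leaves the front wall along -x on the x axis. Starts face down (+z down) on the lower board, rear about 25 to 45 mm from the blue back stop, handle out over the front edge by some 95 to 115 mm.
- handle_end (a point): Centre of the handle's free end, 180 mm from the tray's origin along its -x. The handle is straight, 130 mm long, eight-sided, 28 mm across each pair of flats; flats face +-y, +-z and the 45 degree directions between, so it can be gripped square at every 45 degrees of roll. A yellow stripe marks its +z flat.
- tray_front (a point): Middle of the tray body's front wall, where the handle begins (50 mm from the origin along -x). The centre of mass lies about 12 mm behind this point, 4 mm from the axis towards the floor.
- tray_rear (a point): Middle of the tray body's rear wall, outer face (50 mm from the origin along +x); it meets the blue back stop when home. The tray also stands stably on either long side, its axis 35 mm above the board (20 mm when flat). Turning about the axis, its corners sweep a radius of 41 mm, so it needs the axis 41 to 64 mm above the board.
- bay_back (a point): Foot of the blue back stop's front face, at the middle, on the lower board (rack x = 160 mm, 75 mm above the bench); axes as the rack.
- hub: Bystander: small black USB hub, 62 x 46 x 28 mm, standing on the rack's top board; origin at the centre of its underside.
- screwdriver: Bystander: yellow-handled screwdriver, 170 mm long, lying on the bench to the left; origin at the middle of its underside.
- tape: Bystander: the larger roll of amber tape, lying flat, 79 mm across, 19 mm high, left of the rack; origin at the centre of its underside.
- wipes: Bystander: stack of white wipes, 65 x 111 x 19 mm, on the bench to the left; origin at the centre of its underside.
- bracket: Bystander: small aluminium angle bracket, 36 x 64 x 34 mm, left of the rack; origin at the centre of its underside.

How it is judged:
At the end, for the whole second after the job is handed in: The tray lies face up and flat (within 0.08 rad) on the rack's lower board (body origin 91 to 99 mm above the bench, within 60 mm of the rack's middle), its rear wall within 7 mm of the blue back stop, its handle axis within 0.09 rad of the rack's x axis, and at rest (angle between tray's own z axis and vertical below 0.08 rad and x of tray_rear in the frame of rack above 0.153 m and angle between the x axis of tray and the x axis of rack, either way round below 0.09 rad and z of tray in the frame of rack between 0.091 and 0.099 m and y of tray in the frame of rack between -0.06 and 0.06 m and linear speed of tray below 0.02 m/s); the robot touches nothing.
It fails at once if the tray body is drawn more than 20 mm out past the front edge of the rack (x of tray_front in the frame of rack below -0.02 m).
It fails at once if the tray bumps hard (more than 15 N) against the top board (contact force between tray and rack_top above 15 N).
It fails at once if a bystander (hub, screwdriver, tape, wipes or bracket) is moved more than 30 mm (distance of any of hub, screwdriver, tape, wipes, bracket from where it was at the start of the episode above 0.03 m).
It also fails if it takes over 70 s, if anything falls off the work surface, if the arm or the gripper's body presses on something with over 40 N, if the wrist force passes 120 N, or if a joint passes its speed limit or range.

## Working session

There is one attempt and no reset: what is moved stays moved. The work goes in short steps, Python scripts to look and compute and a tool call to move; the robot and the scene stay as the last step left them, time stands still between calls to the robot, and variables do not carry over. Pictures are saved under pics/ and viewed, at most 13 in all, crops included, and the job is handed in when it is done.

Besides the shell and the picture viewer there is one more tool, called in YAML: its name, and indented under it one key for each argument. move_arm: Moves the arm, as the interface text tells. Its arguments: {"type":"object","properties":{"commands":{"type":"array","items":{"type":"array","items":{"type":"array","items":{"type":"number"}}}},"squeeze":{"type":"number"}},"required":["commands"]}

```bash
mkdir -p pics; python3 - <<'E'
from station import bot, imaging
import cv2
for n in("side","top"):
    im=imaging.read_camera(n); cv2.imwrite(f"pics/{n}0.png",im[...,::-1]); c=imaging.calibration(n); print(n,c["intrinsics"].round(1).tolist(),c["extrinsics"].round(4).tolist())
print(bot.get_obs())
E
```

```text
side [[423.9, 0.0, 319.0], [0.0, 423.9, 199.4], [0.0, 0.0, 1.0]] [[-0.7755, 0.5363, -0.3332, 0.9347], [0.6312, 0.6691, -0.3922, 0.3759], [0.0126, -0.5145, -0.8574, 1.1884], [0.0, 0.0, 0.0, 1.0]]
top [[454.5, 0.0, 314.3], [0.0, 454.5, 206.4], [0.0, 0.0, 1.0]] [[-0.0246, -0.9975, 0.0669, 0.4186], [-0.9993, 0.0263, 0.0248, -0.115], [-0.0265, -0.0662, -0.9975, 1.5049], [0.0, 0.0, 0.0, 1.0]]
{'t': 0.1, 'q': array([-1.38407816,  0.47769675,  0.02235868,  1.55636692, -0.01148197,
        1.10929764, -0.08310738]), 'joint_vel': array([-0.00044907, -0.00204356, -0.00073071, -0.00129658, -0.00033645,
       -0.00093847, -0.0007884 ]), 'joint_torque': array([ 3.74359981e-03, -5.97762930e+01,  1.61324121e+00, -2.81951362e+01,
        1.28652304e-02,  5.09022415e-03,  3.60912580e-06]), 'eef_pos': array([0.19600086, 0.64535252, 0.23043107]), 'tool_rot': array([-4.96832692e-05,  1.46872647e-01,  9.89155070e-01, -8.18613145e-04]), 'contact_force': array([ 0.40928876, -0.22688532,  0.18377497]), 'torque': array([0.02228391, 0.04227733, 0.01891533]), 'grasp_force': 0.0, 'gripper_width': 1.0003506549011163}
```

View pics/side0.png

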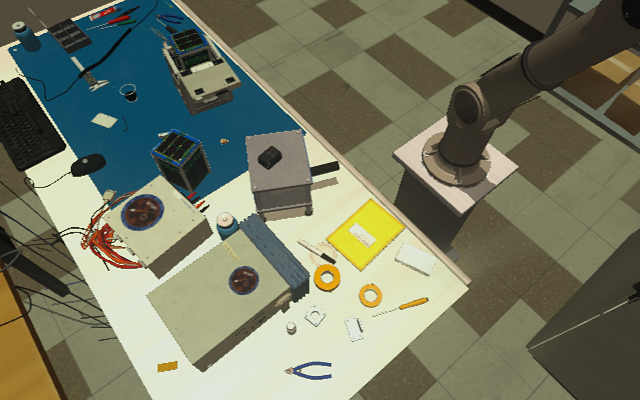

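View pics/top0.png

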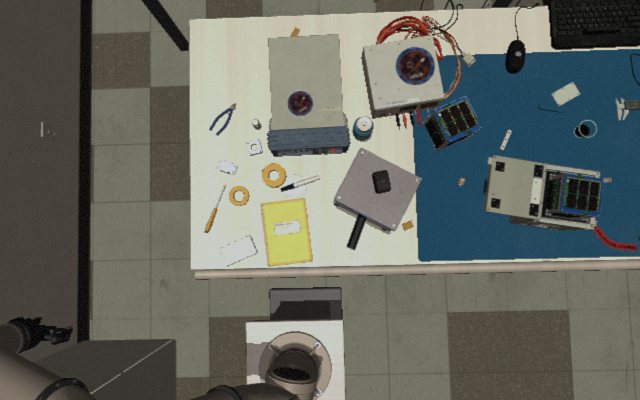

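The top view shows the rack's top board near (378,190), with the handle sticking out to about (350,247), towards the robot. The hub sits on the board at (380,181). The side view shows the rack at (280,170) and the handle at (325,168).

```bash
cat >h.py <<'E'
import numpy as np, cv2
from station import bot, imaging
C={n:imaging.calibration(n) for n in("side","top")}
def ray(n,p):
    K,E=C[n]["intrinsics"],C[n]["extrinsics"]
    return E[:3,3],E[:3,:3]@np.linalg.solve(K,[p[0],p[1],1])
def onz(n,p,z):
    o,d=ray(n,p); return o+d*(z-o[2])/d[2]
def proj(n,P):
    K,E=C[n]["intrinsics"],C[n]["extrinsics"]
    c=K@(E[:3,:3].T@(np.asarray(P)-E[:3,3])); return c[:2]/c[2]
E
python3 - <<'E'
from h import *
t=cv2.imread("pics/top0.png"); s=cv2.imread("pics/side0.png")
a=cv2.resize(t[140:260,320:430],None,fx=3.6,fy=3.6,interpolation=2)
b=cv2.resize(s[120:225,240:345],None,fx=3.8,fy=4.114,interpolation=2)
cv2.imwrite("pics/c1.png",np.hstack([a,b[:432]])); print(a.shape,b.shape)
g=cv2.cvtColor(t,cv2.COLOR_BGR2GRAY)
for z,ps in((.192,[(363,149),(420,180),(388,234),(334,203)]),(.095+.014,[(351,248),(360,217)])):
    for p in ps: print(p,onz("top",p,z).round(3))
E
```

```text
(432, 396, 3) (432, 399, 3)
(363, 149) [ 0.67  -0.228  0.192]
(420, 180) [ 0.575 -0.39   0.192]
(388, 234) [ 0.422 -0.292  0.192]
(334, 203) [ 0.515 -0.14   0.192]
(351, 248) [ 0.382 -0.189  0.109]
(360, 217) [ 0.476 -0.22   0.109]
```

View pics/c1.png

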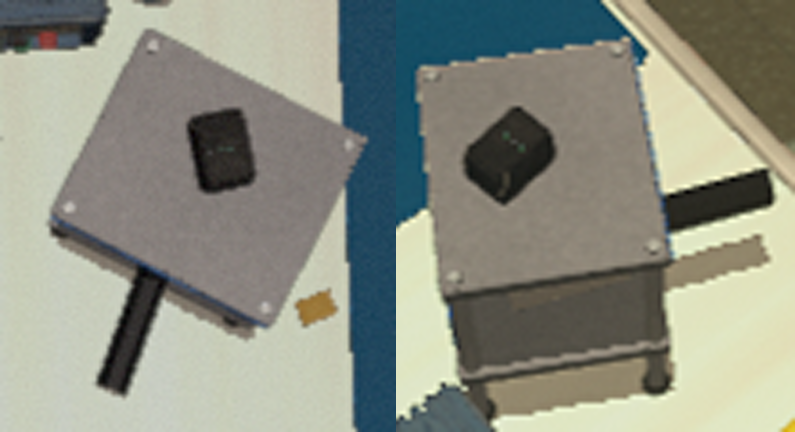

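```bash
python3 - <<'E'
from h import *
c=[(148,28),(366,138),(268,325),(53,217)]
W=np.array([onz("top",(320+x/3.6,140+y/3.6),.192)[:2] for x,y in c])
R=np.array([(.172,.1),(.172,-.1),(0,-.1),(0,.1)])
def fit(W):
    w0,r0=W.mean(0),R.mean(0); H=(R-r0).T@(W-w0); U,S,V=np.linalg.svd(H); M=V.T@U.T
    return M,w0-M@r0
M,o=fit(W); print("top",W.round(3),"o",o.round(4),"yaw",np.degrees(np.arctan2(M[1,0],M[0,0])),(W-(R@M.T+o)).round(4).tolist())
c2=[(418,70),(630,38)]; c2=[(418,70),(630,38),(671,263),(446,297)] 
W2=np.array([onz("side",(240+(x-396)/3.8,120+y/4.114),.192)[:2] for x,y in c2]); print("side",W2.round(3))
# side order: rear-right?, match to nearest
R0=R.copy(); idx=[np.argmin(np.linalg.norm(W-w,axis=1)) for w in W2]; R=R0[idx]; print(idx)
M2,o2=fit(W2); print("o2",o2.round(4),np.degrees(np.arctan2(M2[1,0],M2[0,0])),(W2-(R@M2.T+o2)).round(4).tolist())
for z in(.095,.109):
  for x,y in((112,390),(131,330),(148,275)): 
    P=onz("top",(320+x/3.6,140+y/3.6),z); print(z,P.round(4),"rack",((P[:2]-o)@M).round(4))
for x,y in((771,170),(774,205),(668,194),(668,228)):
    P=onz("side",(240+(x-396)/3.8,120+y/4.114),.109 if y in(170,194) else .081); print(P.round(4),((P[:2]-o2)@M2).round(4))
E
```

```text
top [[ 0.674 -0.223]
 [ 0.58  -0.395]
 [ 0.432 -0.311]
 [ 0.523 -0.142]] o [ 0.4768 -0.2263] yaw -28.68143070416667 [[-0.0014, -0.0018], [0.0001, 0.002], [0.0031, 0.0032], [-0.0018, -0.0033]]
side [[ 0.581 -0.386]
 [ 0.432 -0.306]
 [ 0.53  -0.131]
 [ 0.675 -0.212]]
[np.int64(1), np.int64(2), np.int64(3), np.int64(0)]
o2 [ 0.4791 -0.2174] -28.749295145237966 [[-0.0006, 0.0013], [0.0008, -0.001], [0.0029, -0.001], [-0.0031, 0.0007]]
0.095 [ 0.3806 -0.1903  0.095 ] rack [-0.1016 -0.0145]
0.095 [ 0.4315 -0.2081  0.095 ] rack [-0.0484 -0.0057]
0.095 [ 0.4784 -0.2242  0.095 ] rack [0.0004 0.0027]
0.109 [ 0.381  -0.1896  0.109 ] rack [-0.1017 -0.0137]
0.109 [ 0.4314 -0.2072  0.109 ] rack [-0.049 -0.005]
0.109 [ 0.4778 -0.2231  0.109 ] rack [-0.0006  0.0033]
[ 0.379  -0.1874  0.109 ] [-0.1022 -0.0219]
[ 0.3843 -0.1751  0.081 ] [-0.1035 -0.0085]
[ 0.4595 -0.2231  0.109 ] [-0.0145 -0.0144]
[ 0.467  -0.2138  0.081 ] [-0.0124 -0.0026]
```

move_arm:
  commands:
    - [[-0.042,-0.034,-0.004,0,0,0,0.085],[-0.042,-0.034,-0.004,0,0,0,0.085],[-0.042,-0.034,-0.004,0,0,0,0.085],[-0.042,-0.034,-0.004,0,0,0,0.085],[-0.042,-0.034,-0.004,0,0,0,0.085],[-0.042,-0.034,-0.004,0,0,0,0.085],[-0.042,-0.034,-0.004,0,0,0,0.085],[-0.042,-0.034,-0.004,0,0,0,0.085],[-0.042,-0.034,-0.004,0,0,0,0.085],[-0.042,-0.034,-0.004,0,0,0,0.085],[0,-0.04,0,0,0,0,0.085],[0,-0.04,0,0,0,0,0.085],[0,-0.04,0,0,0,0,0.085],[0,-0.04,0,0,0,0,0.085],[0,-0.04,0,0,0,0,0.06],[0,-0.04,0,0,0,0,0.06],[0,-0.04,0,0,0,0,0.06],[0,-0.04,0,0,0,0,0.06],[0,-0.04,0,0,0,0,0.06],[0,-0.04,0,0,0,0,0.06]]

```text
t: 2.6
eef_pos: [0.3822, -0.1853, 0.2712]
tool_rot: [0.0, 0.147, 0.989, 0.0]
contact_force: [-0.2, 0.4, -0.9]
gripper_width: 0.705
grasp_force: 0.0
```

```bash
cat >>h.py <<'E'
from scipy.spatial.transform import Rotation as Ro
from scipy.linalg import logm, expm
def pose():
    s=bot.get_obs(); q=s["tool_rot"]; return np.asarray(s["eef_pos"]),Ro.from_quat([q[1],q[2],q[3],q[0]])
def T(p,R):
    X=np.eye(4); X[:3,:3]=R.as_matrix(); X[:3,3]=p; return X
GP=.019
def tgt(g,yaw,phi,beta):
    """tool pose: grasp point g on handle, handle yaw(deg), roll phi about handle axis a, beta lean back."""
    a=np.array([np.cos(np.radians(yaw)),np.sin(np.radians(yaw)),0]); u=np.array([0,0,1.]); l=np.cross(u,a); b=np.radians(beta)
    z=-np.cos(b)*u+np.sin(b)*a; y=l; M=np.c_[np.cross(y,z),y,z]
    R=Ro.from_rotvec(a*np.radians(phi))*Ro.from_matrix(M)
    return T(np.asarray(g)+GP*R.as_matrix()[:,2],R)
def rows(A,B,tmax=.05,rmax=9):
    D=np.linalg.inv(A)@B; r=Ro.from_matrix(D[:3,:3]).magnitude()*57.3
    n=max(1,int(np.ceil(max(np.linalg.norm(D[:3,3])/tmax,r/rmax)))); d=expm(logm(D).real/n)
    print(n,"x",d[:3,3].round(4).tolist(),Ro.from_matrix(d[:3,:3]).as_rotvec(degrees=True).round(2).tolist()); return B
E
python3 - <<'E'
from h import *
p,R=pose(); s=bot.get_obs(); print(s["t"],p.round(4),s["q"].round(2),R.as_matrix().round(3).tolist(),[x for x in dir(bot) if x[0]!="_"])
im=imaging.read_camera("top");im2=imaging.read_camera("side")
cv2.imwrite("pics/c2.png",cv2.resize(np.hstack([im[120:270,300:450],im2[80:230,230:380]])[...,::-1],None,fx=2.6,fy=2.6,interpolation=2))
E
```

```text
2.6 [ 0.3822 -0.1853  0.2712] [-0.3  -0.02  0.61  2.1   0.01  1.06  1.58] [[-0.957, 0.29, 0.0], [0.29, 0.957, 0.0], [0.0, 0.0, -1.0]] ['PlanningError', 'get_obs', 'hand_in']
```

View pics/c2.png

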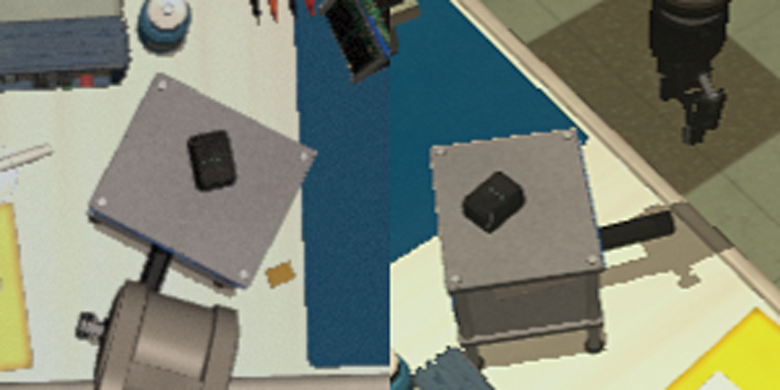

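The gripper is above the handle, at about (155,270) in the left crop, and the rack and tray haven't moved. Next I'll check whether the ±45° rolls are reachable.

```bash
python3 - <<'E'
from h import *
A=T(*pose()); g=[.4065,-.195,.2]
B=rows(A,tgt(g,-19,0,0)); B1=rows(B,tgt(g,-19,45,0)); B2=rows(B1,tgt(g,-19,-45,0))
E
```

```text
2 x [-0.0132, 0.0005, 0.0451] [-0.01, -0.0, 0.86]
6 x [-0.0, 0.0025, -0.0002] [-7.5, 0.0, -0.0]
11 x [-0.0, -0.0027, -0.0002] [8.18, -0.0, 0.0]
```

move_arm:
  commands:
    - [[-0.0132,0.0005,0.045,0,0,0.9,0.06],[-0.0132,0.0005,0.045,0,0,0.9,0.06],[0,0.0025,-0.0002,-7.5,0,0,0.06],[0,0.0025,-0.0002,-7.5,0,0,0.06],[0,0.0025,-0.0002,-7.5,0,0,0.06],[0,0.0025,-0.0002,-7.5,0,0,0.06],[0,0.0025,-0.0002,-7.5,0,0,0.06],[0,0.0025,-0.0002,-7.5,0,0,0.06]]

```text
t: 3.7
eef_pos: [0.4132, -0.178, 0.1873]
tool_rot: [0.063, 0.15, 0.911, 0.38]
contact_force: [0.1, 1.1, 0.0]
gripper_width: 0.703
grasp_force: 0.0
```

```bash
python3 - <<'E'
from h import *
A=T(*pose()); B=tgt([.4065,-.195,.2],-19,45,0); print(A.round(3),B.round(3),bot.get_obs()["q"].round(2))
E
```

```text
[[-0.947  0.225  0.228  0.413]
 [ 0.32   0.667  0.673 -0.178]
 [-0.001  0.71  -0.704  0.187]
 [ 0.     0.     0.     1.   ]] [[-0.946  0.23   0.23   0.411]
 [ 0.326  0.669  0.669 -0.182]
 [ 0.     0.707 -0.707  0.187]
 [ 0.     0.     0.     1.   ]] [ 0.35  0.46  0.5   2.06 -0.91  1.34  2.63]
```

move_arm:
  commands:
    - [[0,-0.0027,-0.0002,8.18,0,0,0.06],[0,-0.0027,-0.0002,8.18,0,0,0.06],[0,-0.0027,-0.0002,8.18,0,0,0.06],[0,-0.0027,-0.0002,8.18,0,0,0.06],[0,-0.0027,-0.0002,8.18,0,0,0.06],[0,-0.0027,-0.0002,8.18,0,0,0.06],[0,-0.0027,-0.0002,8.18,0,0,0.06],[0,-0.0027,-0.0002,8.18,0,0,0.06],[0,-0.0027,-0.0002,8.18,0,0,0.06],[0,-0.0027,-0.0002,8.18,0,0,0.06],[0,-0.0027,-0.0002,8.18,0,0,0.06]]

```text
t: 5.08
eef_pos: [0.405, -0.2027, 0.1872]
tool_rot: [-0.061, 0.149, 0.911, -0.379]
contact_force: [-0.5, -0.2, -0.2]
gripper_width: 0.7
grasp_force: 0.0
```

```bash
python3 - <<'E'
from h import *
A=T(*pose()); B=tgt([.4065,-.195,.2],-19,-45,0); print(A.round(3),B.round(3),bot.get_obs()["q"].round(2))
E
```

```text
[[-0.948  0.225 -0.225  0.405]
 [ 0.318  0.668 -0.673 -0.203]
 [-0.001 -0.709 -0.705  0.187]
 [ 0.     0.     0.     1.   ]] [[-0.946  0.23  -0.23   0.402]
 [ 0.326  0.669 -0.669 -0.208]
 [-0.    -0.707 -0.707  0.187]
 [ 0.     0.     0.     1.   ]] [-0.78  0.46  0.77  2.17  0.51  0.99  0.86]
```

```bash
python3 - <<'E'
from h import *
A=T(*pose()); B=tgt([.4065,-.195,.095],-19,-45,0); B[:3,3]+=.003*B[:3,2]; P=B.copy(); P[:3,3]-=.08*B[:3,2]
rows(A,P); rows(P,B)
E
```

```text
2 x [0.0004, 0.0354, 0.0008] [-0.09, 0.18, 0.13]
2 x [-0.0, 0.0, 0.04] [-0.0, 0.0, -0.0]
```

move_arm:
  commands:
    - [[0,0.0354,0.0008,0,0.2,0.1,0.06],[0,0.0354,0.0008,0,0.2,0.1,0.06],[0,0,0,0,0,0,0.06],[0,0,0.02,0,0,0,0.06],[0,0,0.02,0,0,0,0.06],[0,0,0.02,0,0,0,0.06],[0,0,0.02,0,0,0,0.06],[0,0,0,0,0,0,0.06]]

```text
t: 6.08
eef_pos: [0.3998, -0.2122, 0.08]
tool_rot: [-0.066, 0.154, 0.911, -0.378]
contact_force: [-0.0, 0.4, -0.1]
gripper_width: 0.701
grasp_force: 0.0
```

```bash
python3 - <<'E'
from h import *
A=T(*pose());B=tgt([.4065,-.195,.095],-19,-45,0); B[:3,3]+=.003*B[:3,2];print((A-B).round(3),bot.get_obs()["contact_force"])
im=imaging.read_camera("top");im2=imaging.read_camera("side")
cv2.imwrite("pics/c3.png",cv2.resize(np.hstack([im[150:270,300:420],im2[100:220,250:370]])[...,::-1],None,fx=3.3,fy=3.3,interpolation=2))
E
```

```text
[[ 0.002  0.001 -0.006 -0.002]
 [ 0.005 -0.001  0.001 -0.002]
 [ 0.003 -0.001  0.001  0.001]
 [ 0.     0.     0.     0.   ]] [-0.0045219   0.41525993 -0.13718976]
```

View pics/c3.png

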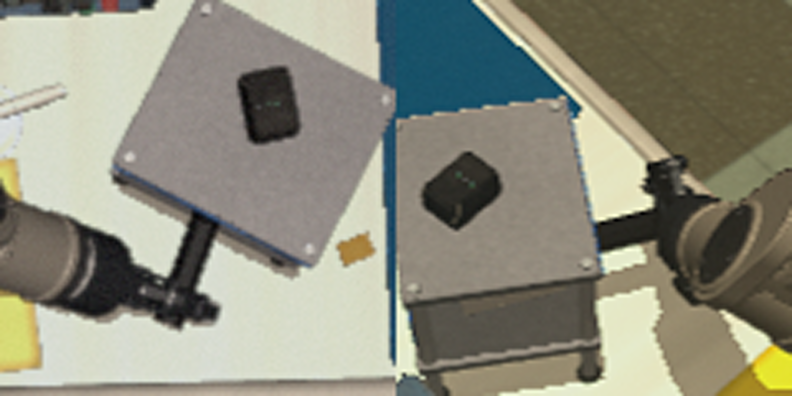

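The fingers straddle the handle near its free end, at about (180,300) in the left crop. I'll close them.

move_arm:
  commands:
    - [[0,0,0,0,0,0,0.035],[0,0,0,0,0,0,0.02],[0,0,0,0,0,0,0.0],[0,0,0,0,0,0,0],[0,0,0,0,0,0,0],[0,0,0,0,0,0,0],[0,0,0,0,0,0,0],[0,0,0,0,0,0,0]]
  squeeze: 80

```text
t: 7.18
eef_pos: [0.4015, -0.2109, 0.0795]
tool_rot: [-0.064, 0.153, 0.911, -0.377]
contact_force: [-0.2, -1.1, 3.0]
gripper_width: 0.312
grasp_force: 78.4
```

```bash
python3 - <<'E'
from h import *
s=bot.get_obs();print(s["contact_force"],s["torque"])
A=T(*pose()); y=A[:3,1];a=np.cross(y,A[:3,2]);a=-A[:3,0];print("axis a",a,np.degrees(np.arctan2(a[1],a[0])))
g=A[:3,3]-.022*A[:3,2]; print(g)
# lift 32mm, then roll +90 about axis a (through g)
L=A.copy(); L[2,3]+=.032; rows(A,L,tmax=.008)
ah=np.array([a[0],a[1],0]);ah/=np.linalg.norm(ah)
M=Ro.from_rotvec(ah*np.pi/2).as_matrix(); Q=np.eye(4);Q[:3,:3]=M; gl=g+[0,0,.032]; Q[:3,3]=gl-M@gl
rows(L,Q@L,rmax=6)
E
```

```text
[-0.20893565 -1.08816305  3.04157902] [-0.07159301 -0.59539192  0.13001457]
axis a [ 0.94487032 -0.32743803 -0.00210337] -19.113391732141352
[ 0.40661058 -0.19623774  0.09503823]
4 x [0.0, -0.0057, -0.0057] [-0.0, 0.0, 0.0]
16 x [-0.0, 0.0022, -0.0001] [-5.62, -0.01, -0.01]
```

move_arm:
  commands:
    - [[0,-0.0057,-0.0057,0,0,0,0],[0,-0.0057,-0.0057,0,0,0,0],[0,-0.0057,-0.0057,0,0,0,0],[0,-0.0057,-0.0057,0,0,0,0],[0,0,0,0,0,0,0],[0,0,0,0,0,0,0]]
  squeeze: 110

```text
t: 7.92
eef_pos: [0.4013, -0.2107, 0.1116]
tool_rot: [-0.065, 0.153, 0.911, -0.377]
contact_force: [0.5, 0.1, -1.6]
gripper_width: 0.305
grasp_force: 107.6
```

```bash
python3 - <<'E'
from h import *
s=bot.get_obs();print(s["contact_force"],s["torque"],s["eef_pos"],s["grasp_force"])
im=imaging.read_camera("side");im2=imaging.read_camera("top")
cv2.imwrite("pics/c4.png",cv2.resize(np.hstack([im2[150:270,300:420],im[100:220,250:370]])[...,::-1],None,fx=3.3,fy=3.3,interpolation=2))
E
```

```text
[ 0.51476939  0.07939041 -1.6344617 ] [ 0.96942009 -0.20642509  0.03690467] [ 0.40134278 -0.21073377  0.11155477] 107.64248929917812
```

View pics/c4.png

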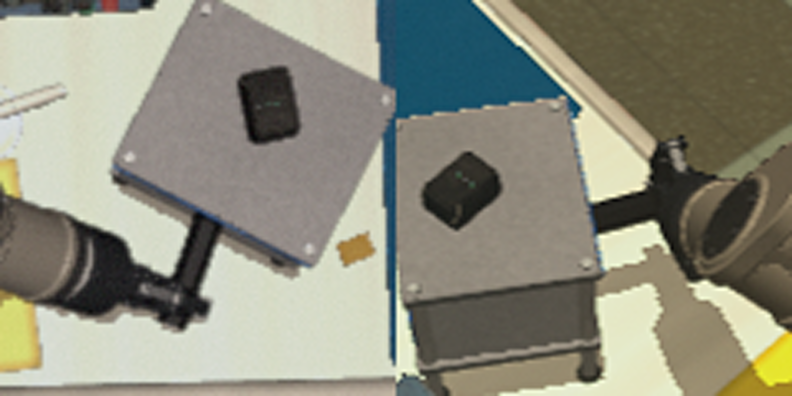

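The tray is lifted; the load reads 1.6 N and the handle looks level. I'll roll the first half and check.

move_arm:
  commands:
    - [[0,0.0022,-0.0001,-5.62,0,0,0],[0,0.0022,-0.0001,-5.62,0,0,0],[0,0.0022,-0.0001,-5.62,0,0,0],[0,0.0022,-0.0001,-5.62,0,0,0],[0,0.0022,-0.0001,-5.62,0,0,0],[0,0.0022,-0.0001,-5.62,0,0,0],[0,0.0022,-0.0001,-5.62,0,0,0],[0,0.0022,-0.0001,-5.62,0,0,0]]

```text
t: 9.02
eef_pos: [0.406, -0.1958, 0.1049]
tool_rot: [-0.001, 0.166, 0.986, 0.002]
contact_force: [-0.1, -0.4, -1.8]
gripper_width: 0.31
grasp_force: 108.2
```

```bash
python3 - <<'E'
from h import *
s=bot.get_obs();print(s["contact_force"],s["torque"],s["q"].round(2))
A=T(*pose());print(A.round(3), (A[:3,3]-.022*A[:3,2]).round(4))
E
```

```text
[-0.06095687 -0.39232418 -1.77786861] [0.05387773 0.16222889 0.01543855] [ 0.01  0.31  0.35  2.2  -0.17  0.66  1.73]
[[-0.945  0.328 -0.002  0.406]
 [ 0.328  0.945  0.003 -0.196]
 [ 0.003  0.003 -1.     0.105]
 [ 0.     0.     0.     1.   ]] [ 0.4061 -0.1959  0.1269]
```

move_arm:
  commands:
    - [[0,0.0022,-0.0001,-5.62,0,0,0],[0,0.0022,-0.0001,-5.62,0,0,0],[0,0.0022,-0.0001,-5.62,0,0,0],[0,0.0022,-0.0001,-5.62,0,0,0],[0,0.0022,-0.0001,-5.62,0,0,0],[0,0.0022,-0.0001,-5.62,0,0,0],[0,0.0022,-0.0001,-5.62,0,0,0],[0,0.0022,-0.0001,-5.62,0,0,0]]

```text
t: 10.02
eef_pos: [0.4113, -0.1812, 0.1111]
tool_rot: [0.062, 0.154, 0.911, 0.378]
contact_force: [0.6, 0.5, -1.0]
gripper_width: 0.308
grasp_force: 108.4
```

```bash
python3 - <<'E'
from h import *
s=bot.get_obs();print(s["contact_force"],s["torque"],s["q"].round(2))
A=T(*pose());print(A.round(3), (A[:3,3]-.022*A[:3,2]).round(4))
a=-A[:3,0]; c=(A[:3,3]-.022*A[:3,2])+.15*a
Q=np.eye(4); M=Ro.from_euler('z',-9.6,degrees=True).as_matrix(); Q[:3,:3]=M; Q[:3,3]=c-M@c
B=rows(A,Q@A,rmax=2.5)
D=B.copy(); D[2,3]-=.014; rows(B,D,tmax=.004)
im=imaging.read_camera("side");im2=imaging.read_camera("top")
cv2.imwrite("pics/c5.png",cv2.resize(np.hstack([im2[150:270,300:420],im[100:220,250:370]])[...,::-1],None,fx=3.3,fy=3.3,interpolation=2))
E
```

```text
[ 0.56786972  0.49062703 -0.99414665] [-0.87377312  0.49942033 -0.0080782 ] [ 0.69  0.55  0.09  2.07 -0.85  1.12  2.63]
[[-0.945  0.234  0.23   0.411]
 [ 0.328  0.666  0.67  -0.181]
 [ 0.003  0.708 -0.706  0.111]
 [ 0.     0.     0.     1.   ]] [ 0.4062 -0.196   0.1267]
4 x [-0.0008, 0.0044, 0.0044] [-0.01, -1.7, 1.69]
4 x [-0.0, -0.0025, 0.0025] [-0.0, 0.0, 0.0]
```

View pics/c5.png

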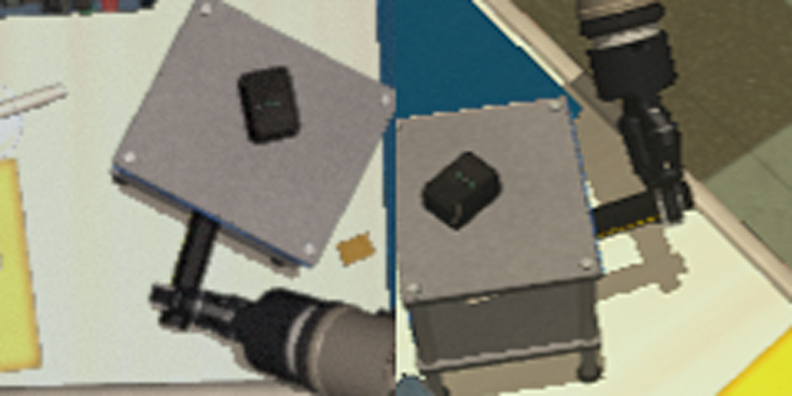

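The yellow stripe is now on the left-facing side, at about (630,227), so the tray has rolled 90°. Next I'll yaw it straight.

move_arm:
  commands:
    - [[-0.0004,0.0022,0.0022,0,-0.85,0.85,0],[-0.0004,0.0022,0.0022,0,-0.85,0.85,0],[-0.0004,0.0022,0.0022,0,-0.85,0.85,0],[-0.0004,0.0022,0.0022,0,-0.85,0.85,0],[-0.0004,0.0022,0.0022,0,-0.85,0.85,0],[-0.0004,0.0022,0.0022,0,-0.85,0.85,0],[-0.0004,0.0022,0.0022,0,-0.85,0.85,0],[-0.0004,0.0022,0.0022,0,-0.85,0.85,0],[0,0,0,0,0,0,0]]

```text
t: 11.25
eef_pos: [0.4244, -0.1589, 0.1115]
tool_rot: [0.094, 0.23, 0.895, 0.37]
contact_force: [-0.1, 0.1, -0.9]
gripper_width: 0.306
grasp_force: 108.4
```

```bash
python3 - <<'E'
from h import *
s=bot.get_obs();print(s["contact_force"],s["torque"],s["q"].round(2))
A=T(*pose());print(A.round(3), (A[:3,3]-.022*A[:3,2]).round(4)); a=-A[:3,0]; print(np.degrees(np.arctan2(a[1],a[0])))
E
```

```text
[-0.12888899  0.0897847  -0.91211025] [-0.77850832  0.59791074  0.00676176] [ 0.67  0.5   0.07  2.17 -1.    1.    2.59]
[[-0.877  0.342  0.338  0.424]
 [ 0.481  0.62   0.62  -0.159]
 [ 0.003  0.706 -0.708  0.111]
 [ 0.     0.     0.     1.   ]] [ 0.4169 -0.1725  0.1271]
-28.739204156308972
```

move_arm:
  commands:
    - [[0,-0.0025,0.0025,0,0,0,0],[0,-0.0025,0.0025,0,0,0,0],[0,-0.0025,0.0025,0,0,0,0],[0,-0.0025,0.0025,0,0,0,0],[0,0,0,0,0,0,0]]

```text
t: 11.88
eef_pos: [0.4246, -0.1584, 0.0977]
tool_rot: [0.094, 0.229, 0.895, 0.371]
contact_force: [-2.5, 2.9, 5.2]
gripper_width: 0.308
grasp_force: 108.0
```

move_arm:
  commands:
    - [[0,-0.001,0.001,0,0,0,0],[0,-0.001,0.001,0,0,0,0],[0,0,0,0,0,0,0]]

```text
t: 12.25
eef_pos: [0.4247, -0.1591, 0.0948]
tool_rot: [0.094, 0.229, 0.895, 0.371]
contact_force: [-1.4, 1.5, 3.3]
gripper_width: 0.312
grasp_force: 108.2
```

move_arm:
  commands:
    - [[0,0,0,0,0,0,0.04],[0,0,0,0,0,0,0.06],[0,0,0,0,0,0,0.06],[0,0,-0.03,0,0,0,0.06],[0,0,-0.03,0,0,0,0.06],[0,0,-0.03,0,0,0,0.06],[0,0,0,0,0,0,0.06]]

```text
t: 13.12
eef_pos: [0.3942, -0.2173, 0.159]
tool_rot: [0.095, 0.231, 0.895, 0.369]
contact_force: [-0.5, 0.2, -0.1]
gripper_width: 0.7
grasp_force: 0.0
```

```bash
python3 - <<'E'
from h import *
s=bot.get_obs();print(s["contact_force"],s["gripper_width"])
im=imaging.read_camera("side");im2=imaging.read_camera("top")
cv2.imwrite("pics/c6.png",cv2.resize(np.hstack([im2[150:270,300:420],im[100:220,250:370]])[...,::-1],None,fx=3.3,fy=3.3,interpolation=2))
A=T(*pose()); g=np.array([.417,-.1725,.110]); y=-28.7
U=A.copy(); U[:3,3]+=[0,0,.08]; 
B=tgt(g,y,-45,0); B[:3,3]+=.003*B[:3,2]; P=B.copy(); P[:3,3]-=.08*B[:3,2]
V=tgt(g+[0,0,.12],y,0,0)
rows(A,U);rows(U,V);rows(V,P);rows(P,B)
E
```

```text
[-0.51811874  0.24581292 -0.11533885] 0.6999974316208957
2 x [0.0001, 0.0283, -0.0283] [-0.0, 0.0, -0.0]
5 x [0.0, 0.0062, 0.0094] [8.99, -0.03, -0.02]
6 x [-0.0, 0.0099, 0.0075] [7.5, -0.0, -0.0]
2 x [0.0, 0.0, 0.04] [0.0, -0.0, -0.0]
```

View pics/c6.png

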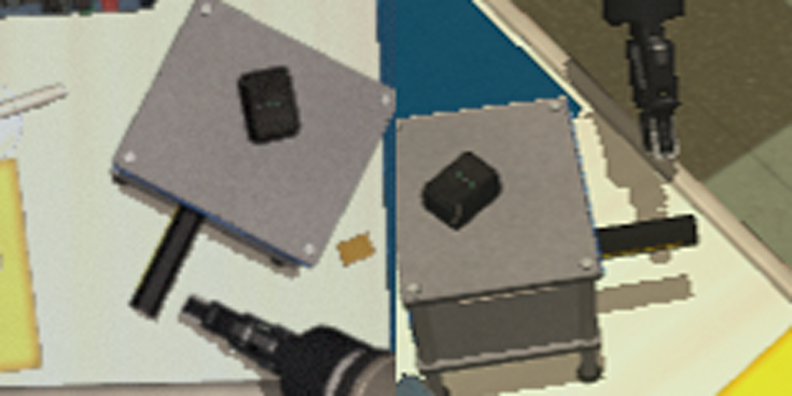

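The tray stands on its long side with the handle square to the rack front, end at (145,310) in the left crop. I'll regrasp from the left.

move_arm:
  commands:
    - [[0,0.0283,-0.0283,0,0,0,0.06],[0,0.0283,-0.0283,0,0,0,0.06],[0,0.0062,0.0094,9,0,0,0.06],[0,0.0062,0.0094,9,0,0,0.06],[0,0.0062,0.0094,9,0,0,0.06],[0,0.0062,0.0094,9,0,0,0.06],[0,0.0062,0.0094,9,0,0,0.06],[0,0.0099,0.0075,7.5,0,0,0.06],[0,0.0099,0.0075,7.5,0,0,0.06],[0,0.0099,0.0075,7.5,0,0,0.06],[0,0.0099,0.0075,7.5,0,0,0.06],[0,0.0099,0.0075,7.5,0,0,0.06],[0,0.0099,0.0075,7.5,0,0,0.06],[0,0,0,0,0,0,0.06]]

```text
t: 14.98
eef_pos: [0.4359, -0.1345, 0.1477]
tool_rot: [-0.098, 0.225, 0.895, -0.371]
contact_force: [-0.2, -0.3, -0.6]
gripper_width: 0.697
grasp_force: 0.0
```

```bash
python3 - <<'E'
from h import *
p=onz("top",(300+145/3.3,150+310/3.3),.124);print("end",p)
A=T(*pose()); g=np.array([.417,-.1725,.110]); y=-28.7
B=tgt(g,y,-45,0); B[:3,3]+=.003*B[:3,2]; rows(A,B,tmax=.025); print(A.round(3),bot.get_obs()["contact_force"])
E
```

```text
end [ 0.39516963 -0.16751747  0.124     ]
4 x [-0.0004, -0.0008, 0.0197] [-0.05, -0.03, 0.15]
[[-0.88   0.329 -0.343  0.436]
 [ 0.475  0.623 -0.621 -0.135]
 [ 0.009 -0.709 -0.705  0.148]
 [ 0.     0.     0.     1.   ]] [-0.23693103 -0.31611268 -0.62088408]
```

move_arm:
  commands:
    - [[-0.0004,-0.0008,0.0197,0,0,0.15,0.06],[-0.0004,-0.0008,0.0197,0,0,0.15,0.06],[-0.0004,-0.0008,0.0197,0,0,0.15,0.06],[-0.0004,-0.0008,0.0197,0,0,0.15,0.06],[0,0,0,0,0,0,0.06],[0,0,0,0,0,0,0.03],[0,0,0,0,0,0,0.01],[0,0,0,0,0,0,0],[0,0,0,0,0,0,0],[0,0,0,0,0,0,0],[0,0,0,0,0,0,0],[0,0,0,0,0,0,0]]

```text
t: 16.48
eef_pos: [0.4101, -0.189, 0.0975]
tool_rot: [-0.094, 0.233, 0.894, -0.372]
contact_force: [0.5, 1.3, 0.8]
gripper_width: 0.303
grasp_force: 107.7
```

```bash
python3 - <<'E'
from h import *
s=bot.get_obs();print(s["contact_force"],s["torque"])
A=T(*pose()); a=-A[:3,0];g=A[:3,3]-.022*A[:3,2]; print(g,a)
h=.017
L=A.copy(); L[2,3]+=h; rows(A,L,tmax=.005)
ah=np.array([a[0],a[1],0]);ah/=np.linalg.norm(ah)
M=Ro.from_rotvec(ah*np.pi/2).as_matrix(); Q=np.eye(4);Q[:3,:3]=M; gl=g+[0,0,h]; Q[:3,3]=gl-M@gl
rows(L,Q@L,rmax=6)
E
```

```text
[0.48928645 1.31519526 0.8062401 ] [ 0.70362887 -0.49523633  0.095576  ]
[ 0.41763347 -0.17536943  0.1130034 ] [ 0.87340377 -0.48696849  0.00524892]
4 x [-0.0, -0.003, -0.003] [-0.0, 0.0, -0.0]
16 x [0.0, 0.0022, -0.0001] [-5.62, 0.02, 0.02]
```

move_arm:
  commands:
    - [[0,-0.0027,-0.0027,0,0,0,0],[0,-0.0027,-0.0027,0,0,0,0],[0,-0.0027,-0.0027,0,0,0,0],[0,-0.0027,-0.0027,0,0,0,0],[0,0,0,0,0,0,0],[0,0.0022,-0.0001,-5.62,0,0,0],[0,0.0022,-0.0001,-5.62,0,0,0],[0,0.0022,-0.0001,-5.62,0,0,0],[0,0.0022,-0.0001,-5.62,0,0,0],[0,0.0022,-0.0001,-5.62,0,0,0],[0,0.0022,-0.0001,-5.62,0,0,0],[0,0.0022,-0.0001,-5.62,0,0,0],[0,0.0022,-0.0001,-5.62,0,0,0]]

```text
t: 18.1
eef_pos: [0.4173, -0.1753, 0.1062]
tool_rot: [0.002, 0.252, 0.968, -0.0]
contact_force: [-0.5, -0.7, -0.7]
gripper_width: 0.305
grasp_force: 107.9
```

move_arm:
  commands:
    - [[0,0.0022,-0.0001,-5.62,0,0,0],[0,0.0022,-0.0001,-5.62,0,0,0],[0,0.0022,-0.0001,-5.62,0,0,0],[0,0.0022,-0.0001,-5.62,0,0,0],[0,0.0022,-0.0001,-5.62,0,0,0],[0,0.0022,-0.0001,-5.62,0,0,0],[0,0.0022,-0.0001,-5.62,0,0,0],[0,0.0022,-0.0001,-5.62,0,0,0],[0,0,0,0,0,0,0]]

```text
t: 19.23
eef_pos: [0.4243, -0.1626, 0.1114]
tool_rot: [0.098, 0.234, 0.894, 0.369]
contact_force: [-0.2, 0.1, -1.2]
gripper_width: 0.307
grasp_force: 108.0
```

```bash
python3 - <<'E'
from h import *
s=bot.get_obs();print(s["contact_force"],s["torque"],s["q"].round(2))
A=T(*pose());print(A.round(3), (A[:3,3]-.022*A[:3,2]).round(4)); a=-A[:3,0]; print(np.degrees(np.arctan2(a[1],a[0])))
im=imaging.read_camera("side");im2=imaging.read_camera("top")
cv2.imwrite("pics/c7.png",cv2.resize(np.hstack([im2[150:270,300:420],im[100:220,250:370]])[...,::-1],None,fx=3.3,fy=3.3,interpolation=2))
E
```

```text
[-0.20891148  0.11560145 -1.15762003] [-0.73587721  0.67356498  0.02473644] [ 1.12  0.54 -0.47  2.14 -0.76  0.83  2.37]
[[-0.872  0.346  0.347  0.424]
 [ 0.49   0.619  0.614 -0.163]
 [-0.002  0.705 -0.709  0.111]
 [ 0.     0.     0.     1.   ]] [ 0.4166 -0.1761  0.127 ]
-29.366093839073862
```

View pics/c7.png

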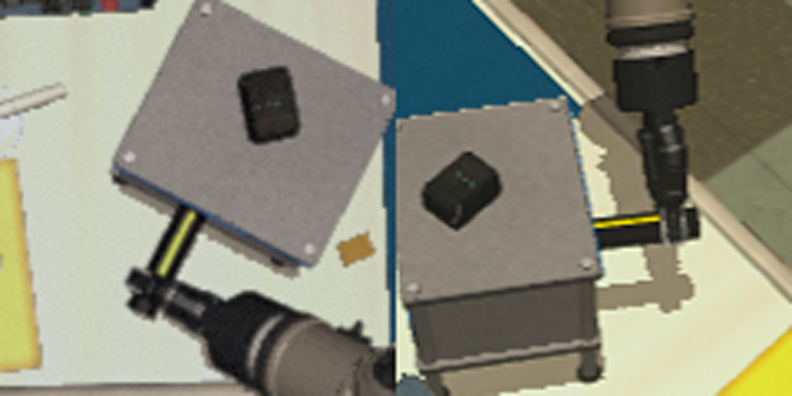

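The yellow stripe is now on top, so the tray is face up. I'll lower it.

move_arm:
  commands:
    - [[0,-0.0025,0.0025,0,0,0,0],[0,-0.0025,0.0025,0,0,0,0],[0,-0.0025,0.0025,0,0,0,0],[0,-0.0025,0.0025,0,0,0,0],[0,-0.0025,0.0025,0,0,0,0],[0,-0.0025,0.0025,0,0,0,0],[0,-0.0025,0.0025,0,0,0,0],[0,-0.0025,0.0025,0,0,0,0],[0,0,0,0,0,0,0]]

```text
t: 20.45
eef_pos: [0.4254, -0.1614, 0.0841]
tool_rot: [0.098, 0.232, 0.895, 0.369]
contact_force: [-0.4, -0.7, -1.5]
gripper_width: 0.303
grasp_force: 108.0
```

move_arm:
  commands:
    - [[0,-0.001,0.001,0,0,0,0],[0,-0.001,0.001,0,0,0,0],[0,0,0,0,0,0,0]]

```text
t: 20.82
eef_pos: [0.4254, -0.1615, 0.0814]
tool_rot: [0.098, 0.232, 0.895, 0.368]
contact_force: [0.3, 1.3, -1.5]
gripper_width: 0.305
grasp_force: 108.0
```

move_arm:
  commands:
    - [[0,-0.001,0.001,0,0,0,0],[0,-0.0007,0.0007,0,0,0,0],[0,0,0,0,0,0,0]]

```text
t: 21.2
eef_pos: [0.4255, -0.1614, 0.0791]
tool_rot: [0.098, 0.232, 0.895, 0.369]
contact_force: [0.3, -0.8, 0.5]
gripper_width: 0.299
grasp_force: 108.3
```

move_arm:
  commands:
    - [[-0.005,0,0,0,0,0,0],[-0.005,0,0,0,0,0,0],[-0.005,0,0,0,0,0,0],[-0.005,0,0,0,0,0,0],[-0.005,0,0,0,0,0,0],[0,0,0,0,0,0,0]]

```text
t: 21.95
eef_pos: [0.4479, -0.1741, 0.0792]
tool_rot: [0.099, 0.232, 0.895, 0.368]
contact_force: [-0.3, -0.1, 0.1]
gripper_width: 0.305
grasp_force: 108.3
```

move_arm:
  commands:
    - [[0,0,0,0,0,0,0.04],[0,0,0,0,0,0,0.06],[0,0,0,0,0,0,0.06],[0,0,-0.03,0,0,0,0.06],[0,0,-0.03,0,0,0,0.06],[0,0,-0.03,0,0,0,0.06],[0,0,0,0,0,0,0.06]]

```text
t: 22.82
eef_pos: [0.4163, -0.2312, 0.1438]
tool_rot: [0.1, 0.233, 0.895, 0.367]
contact_force: [0.7, 0.7, 0.1]
gripper_width: 0.704
grasp_force: 0.0
```

```bash
python3 - <<'E'
from h import *
s=bot.get_obs();print(s["contact_force"],s["gripper_width"])
im=imaging.read_camera("side");im2=imaging.read_camera("top")
cv2.imwrite("pics/c8.png",cv2.resize(np.hstack([im2[150:270,300:420],im[100:220,250:370]])[...,::-1],None,fx=3.3,fy=3.3,interpolation=2))
A=T(*pose()); yw=-28.9; a=np.array([np.cos(np.radians(yw)),np.sin(np.radians(yw)),0])
g0=np.array([.4178,-.1750,.095])+.025*a; end=g0-.027*a; print("end",end)
S=tgt(end-.045*a+[0,0,.10],yw,0,0); S1=tgt(end-.045*a+[0,0,.008],yw,0,0)
U=A.copy();U[:3,3]+=-.08*a+[0,0,.05]
rows(A,U);rows(U,S);rows(S,S1,tmax=.03)
E
```

```text
[0.66618769 0.67339314 0.0744444 ] 0.7040153050637465
end [ 0.41604907 -0.17403344  0.095     ]
2 x [0.0399, 0.0177, -0.018] [-0.0, 0.0, 0.0]
5 x [-0.0017, 0.0071, 0.0075] [8.97, 0.07, -0.02]
4 x [0.0, 0.0, 0.023] [0.0, 0.0, 0.0]
```

View pics/c8.png

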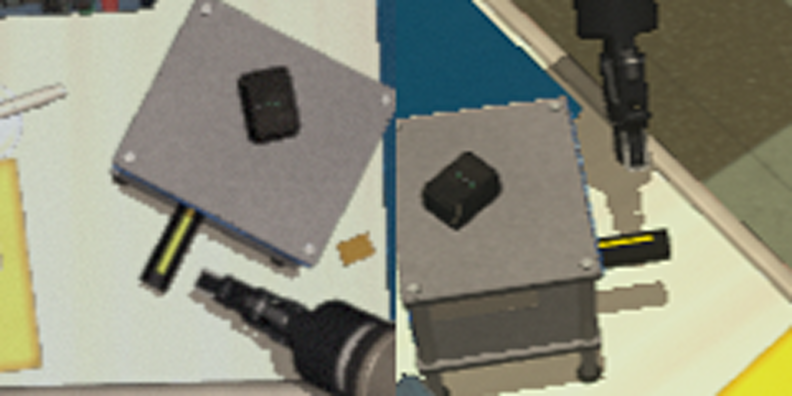

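The tray is flat with its stripe on top and square to the rack, about 10 mm short of home. I'll push on the end of the handle with the fingers nearly shut.

move_arm:
  commands:
    - [[0.017,0,0,0,0,0,0.01],[0.017,0,0,0,0,0,0.01],[0.017,0,0,0,0,0,0.01],[0,0,0,0,0,0,0.01],[0,0,0,0,0,0,0.01],[0,0,0.03,0,0,0,0.01],[0,0,0.03,0,0,0,0.01],[0,0,0.02,0,0,0,0.01],[0,0,0,0,0,0,0.01]]

```text
t: 24.05
eef_pos: [0.3997, -0.1539, 0.0857]
tool_rot: [0.098, 0.231, 0.895, 0.369]
contact_force: [-0.5, -0.7, 0.8]
gripper_width: 0.119
grasp_force: 0.0
```

```bash
python3 - <<'E'
from h import *
A=T(*pose()); yw=-28.9; a=np.array([np.cos(np.radians(yw)),np.sin(np.radians(yw)),0]); l=np.array([-a[1],a[0],0])
end=np.array([.416,-.174,.095])
for k in(0,.010,.019): d=A[:3,3]-k*A[:3,2]-end; print(k,"fwd",d@a,"lat",d@l,"z",d[2])
print(A.round(3),bot.get_obs()["contact_force"],bot.get_obs()["q"].round(2))
E
```

```text
0 fwd -0.024023672395567262 lat 0.009745565498885587 z -0.009278026457737232
0.01 fwd -0.02406995925296129 lat 0.002683052366309965 z -0.002198565618165532
0.019 fwd -0.024111617424615903 lat -0.0036732094530080982 z 0.004172949137449006
[[-0.874  0.341  0.345  0.4  ]
 [ 0.485  0.62   0.616 -0.154]
 [-0.004  0.706 -0.708  0.086]
 [ 0.     0.     0.     1.   ]] [-0.50796755 -0.6660945   0.77580275] [ 1.14  0.57 -0.47  2.2  -0.78  0.78  2.45]
```

move_arm:
  commands:
    - [[-0.003,0,0,0,0,0,0.01],[-0.003,0,0,0,0,0,0.01],[-0.003,0,0,0,0,0,0.01],[-0.003,0,0,0,0,0,0.01],[-0.003,0,0,0,0,0,0.01],[-0.003,0,0,0,0,0,0.01],[0,0,0,0,0,0,0.01]]

```text
t: 24.92
eef_pos: [0.4152, -0.1638, 0.0861]
tool_rot: [0.098, 0.232, 0.895, 0.369]
contact_force: [0.7, 0.6, -0.2]
gripper_width: 0.115
grasp_force: 0.0
```

move_arm:
  commands:
    - [[-0.002,0,0,0,0,0,0.01],[-0.002,0,0,0,0,0,0.01],[0,0,0,0,0,0,0.01]]

```text
t: 25.3
eef_pos: [0.4188, -0.1658, 0.0861]
tool_rot: [0.098, 0.232, 0.895, 0.368]
contact_force: [0.7, -0.1, -0.1]
gripper_width: 0.116
grasp_force: 0.0
```

move_arm:
  commands:
    - [[-0.002,0,0,0,0,0,0.01],[-0.002,0,0,0,0,0,0.01],[0,0,0,0,0,0,0.01]]

```text
t: 25.68
eef_pos: [0.4196, -0.1658, 0.0859]
tool_rot: [0.096, 0.231, 0.895, 0.37]
contact_force: [-9.1, 1.6, 3.4]
gripper_width: 0.119
grasp_force: 4.3
```

move_arm:
  commands:
    - [[-0.0015,0,0,0,0,0,0.01],[0,0,0,0,0,0,0.01]]

```text
t: 25.92
eef_pos: [0.4197, -0.1656, 0.0857]
tool_rot: [0.095, 0.231, 0.895, 0.37]
contact_force: [-13.1, 2.0, 6.2]
gripper_width: 0.119
grasp_force: 6.2
```

```bash
python3 - <<'E'
from h import *
im=imaging.read_camera("side");im2=imaging.read_camera("top")
cv2.imwrite("pics/c9.png",cv2.resize(np.hstack([im2[170:260,320:410],im[120:210,270:360]])[...,::-1],None,fx=4.4,fy=4.4,interpolation=2))
E
```

```text
(no output)
```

View pics/c9.png

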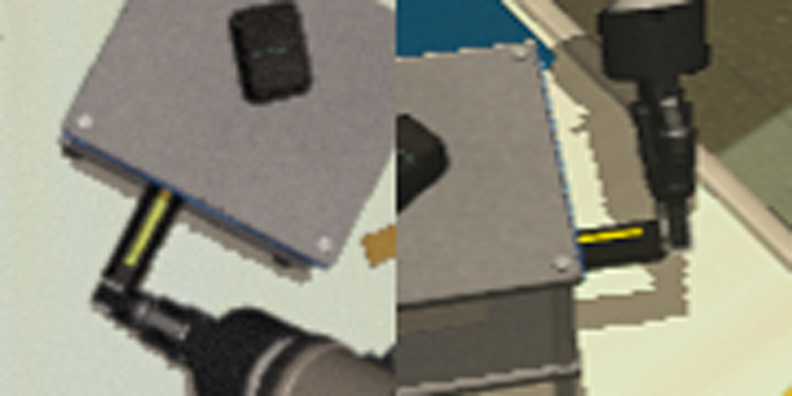

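The force rises with no further motion, so the rear wall is against the stop. I'll back off and verify.

move_arm:
  commands:
    - [[0.006,0,0,0,0,0,0.01],[0.015,0,0,0,0,0,0.01],[0.01,0,0,0,0,0,0.01],[0,0,-0.03,0,0,0,0.01],[0,0,-0.03,0,0,0,0.01],[0,0,-0.03,0,0,0,0.01],[0,0.028,-0.028,0,0,0,0.01],[0,0.028,-0.028,0,0,0,0.01],[0,0,0,0,0,0,0.01]]

```text
t: 27.15
eef_pos: [0.3655, -0.209, 0.231]
tool_rot: [0.1, 0.231, 0.896, 0.367]
contact_force: [0.1, -0.4, -0.4]
gripper_width: 0.117
grasp_force: 0.0
```

```bash
python3 - <<'E'
from h import *
im=imaging.read_camera("top"); s=imaging.read_camera("side")
cv2.imwrite("pics/c10.png",cv2.resize(np.hstack([im[170:260,320:410],s[120:210,270:360]])[...,::-1],None,fx=4.4,fy=4.4,interpolation=2))
o=np.array([.4768,-.2263]); y=np.radians(-28.7); a=np.array([np.cos(y),np.sin(y)]); l=np.array([-a[1],a[0]])
# yellow stripe on +z flat, z=.109
h=cv2.cvtColor(im,cv2.COLOR_RGB2HSV); m=cv2.inRange(h,(20,120,90),(35,255,255)); m[:,:335]=0;m[:,380:]=0;m[:190]=0;m[250:]=0
v,u=np.nonzero(m); P=np.array([onz("top",p,.109)[:2]-o for p in zip(u,v)]); X,Y=P@a,P@l
print(len(u),X.min(),X.max(),"slope deg",np.degrees(np.arctan(np.polyfit(X,Y,1)[0])),Y.mean())
g=cv2.cvtColor(im,cv2.COLOR_RGB2GRAY)
# dark handle extent along axis
m=(g<60).astype(np.uint8); m[:,:335]=0;m[:,370:]=0;m[:215]=0;m[250:]=0
n,lab,st,_=cv2.connectedComponentsWithStats(m)
k=1+np.argmax(st[1:,4]); v,u=np.nonzero(lab==k); P=np.array([onz("top",p,.105)[:2]-o for p in zip(u,v)]); print(len(u),"end x",np.percentile(P@a,[0,2]))
print(bot.get_obs()["eef_pos"],bot.get_obs()["contact_force"])
E
```

```text
38 -0.05205322457452246 0.0028739253629586126 slope deg 0.4391948897961343 0.01775149085077875
115 end x [-0.06829268 -0.06702484]
[ 0.36442612 -0.20799624  0.22876128] [-0.13168327 -0.4254872  -0.69563987]
```

View pics/c10.png

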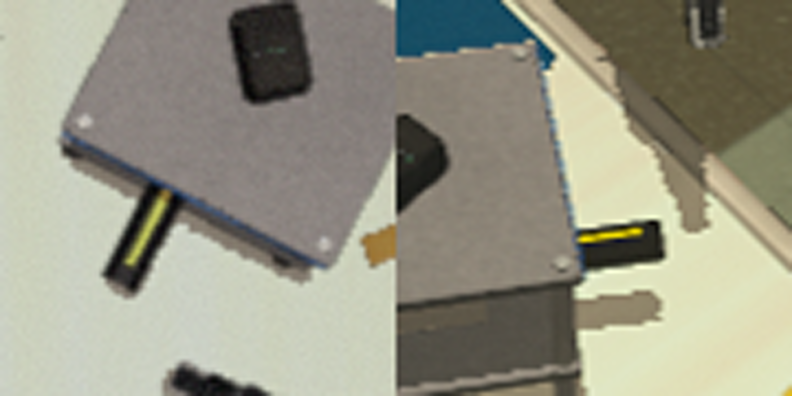

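The handle end is at rack x ≈ −0.068 m, against −0.070 m when fully home. The slope is 0.4° off the rack's axis, the stripe is up, and the gripper is clear. Handing in.

```bash
python3 -c "
from station import bot
print(bot.hand_in())"
```

```text
the job is handed in; nothing more can be done
None
```

The job is handed in: by my last measurements the tray lies face up on the lower board, within about 0.5° of straight and against the blue back stop, with the gripper clear; no verdict was returned.

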